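# Clamp a bearing block with a click-ratchet vise

### The job

Stand the loose aluminium bearing block, boss up, on the bed of the small vise between its two jaws, centred across the jaws. Then turn the vise's black wing knob clockwise until its ratchet clicks - one click, two at the very most - and stop there at once, leaving the block gripped square against the fixed jaw. Let go and leave everything else on the bench where it is.

Things in the scene. Friction and masses are not known exactly. Their poses are not given: they have to be found in the camera images.
- bearing_block: Loose aluminium block, 40 x 40 x 28 mm high, with a round boss (24 mm diameter, 30 mm tall) standing on the middle of its top, 170 g; total height 58 mm. Origin: centre of its underside; z up through the boss, x and y square to its sides. It stands upright at the start. The four sides are alike.
- vise: Small bench vise, fixed to the bench. Origin on the bench under it, z up, its length along its y axis. Flat steel bed 70 mm wide (x), y from -100 to +132 mm, top at z = 20 mm. Fixed jaw at its -y end: 46 mm wide, top at z = 40, face at y = -75 mm. Grey drive housing: 64 mm wide, y 7 to 127 mm, top at z = 56 mm, with collar and wing knob on an upright axis at x = 0, y = 80 mm.
- seat (a point): Point on the vise bed where the centre of the block's underside lies when the block stands against the fixed jaw: (0, -55, 20) mm in the vise's frame; axes as the vise's.
- pad_face (a point): Centre of the gripping face of the moving jaw pad; axes as the vise's. The pad is steel, 40 mm wide, 21 to 40 mm above the bench, comes out of the grey housing and closes towards the vise's -y. It is 48 to 71 mm from the fixed jaw at the start; turning the knob clockwise by 1 rad closes it by 10 mm.
- jaw_pad: The same moving pad, origin and axes as pad_face. It floats: it pushes the block along the bed to the fixed jaw, then gives way at about 4 N for an unseen 1 to 6 mm before it goes solid; only then does the knob's torque rise to the slip point. It keeps its grip when the knob is let go.
- knob_grip (a point): Black wing knob: round skirt (40 mm diameter, 64 to 82 mm above the bench) with an upright bar on top, 40 mm long (this point's x axis), 12 mm thick (y axis), 80 to 110 mm above the bench. The point is on the turning axis, 100 mm above the bench: a good TCP height for gripping the bar across its 12 mm from above. The bar stays where it is left.
- ratchet_knob: The same knob; axes as knob_grip, origin 36 mm below it, over a round steel collar. Clockwise from above closes the jaw: 0.07 to 0.15 N m while running, rising to 0.3 to 0.45 N m within 0.3 rad on the solid block, then dropping at once below 0.1: that is the click. The next clicks follow each 0.52 rad, rising and dropping likewise. It takes 1.4 to 3.2 rad (unseen) until the block is solid.
- slip_pin_top (a point): Top of a tiny steel pin (5 mm diameter) sunk flush in the top of the knob's bar, on the axis, 10 mm above knob_grip at the start. A wear gauge: it rises 0.5 mm per rad that the ratchet has slipped (about 0.1 mm at the first click), far too little to see or measure at work; the click is to be felt.
- spacer_tube: Bystander: upright aluminium tube, 36 mm diameter, 50 mm tall, origin at the centre of its underside.
- shaft_flange: Bystander: steel flange, disc of 48 mm diameter with a 20 mm shaft stub, 40 mm tall, origin at the centre of its underside.
- glue_bottle: Bystander: small bottle, 34 mm diameter, 100 mm tall, upright, origin under its centre.
- mallet: Bystander: hammer lying on the bench.
- screwdriver: Bystander: screwdriver lying on the bench.
- wrench: Bystander: wrench lying on the bench.
- duct_stub: Bystander: upright piece of aluminium duct, 80 mm diameter, 75 mm tall, origin at the centre of its underside.
Not all that is in view belongs to the job. What is shaped like the vise but green is not meant.

How it is judged:
On the way, in this order (a step that is already met when the one before it is completed fails the run):
1. the block stands on the vise bed between the jaws, let go (x of bearing_block in the frame of vise between -0.01 and 0.01 m and z of bearing_block in the frame of vise between 0.017 and 0.023 m and angle between bearing_block's own z axis and vertical below 0.06 rad and y of bearing_block in the frame of vise between -0.06 and -0.01 m and contact force between the fingers and bearing_block below 0.1 N), for 0.2 s.
2. the ratchet clicks while the jaw grips the block (z of slip_pin_top in the frame of knob_grip above 0.01009 m and contact force between bearing_block and jaw_pad above 3 N), for 0.05 s.
At the end, for the whole second after the job is handed in: The block stands upright (0.06 rad) on the vise bed, within 10 mm of centre across the jaws and 5 mm of y = -55 mm along the vise, at rest, gripped by the pad with over 3 N; the ratchet has slipped 0.18 to 1.15 rad in all (one or two clicks; pin 0.090 to 0.575 mm up) (all of step 2 and x of bearing_block in the frame of vise between -0.01 and 0.01 m and z of bearing_block in the frame of vise between 0.017 and 0.023 m and angle between bearing_block's own z axis and vertical below 0.06 rad and y of bearing_block in the frame of vise between -0.06 and -0.05 m and angle between the z axis of bearing_block and the z axis of vise, either way round below 0.06 rad and z of slip_pin_top in the frame of knob_grip below 0.010575 m and linear speed of bearing_block below 0.01 m/s); the robot touches nothing.
It fails at once if the ratchet is turned on towards a third click (slipped by more than 1.15 rad) (z of slip_pin_top in the frame of knob_grip above 0.010575 m).
It fails at once if the fingers push on the jaw pad with more than 30 N (contact force between the fingers and jaw_pad above 30 N).
It fails at once if a bystander is shifted by more than 30 mm (distance of any of spacer_tube, shaft_flange, glue_bottle, mallet, screwdriver, wrench, duct_stub from where it was at the start of the episode above 0.03 m).
It also fails if it takes over 72 s, if anything falls off the work surface, if the arm or the gripper's body presses on something with over 40 N, if the wrist force passes 120 N, or if a joint passes its speed limit or range.

### The arm

A 7-joint arm with a two-finger parallel gripper is mounted at the origin on the work surface. World frame = base frame: x ahead of the robot, y to its left, z up, the work surface at z = 0. Lengths are in m, angles in rad, forces in N, time in s.
With the tool pointing down it reaches from about 0.4 to 0.875 m from the base axis. Payload 19.3 kg.
Tool frame: the origin (TCP) lies between the finger pads, 19 mm behind the fingertips; this is the grasp point; z points along the fingers, y is the direction in which the jaws open and shut (so a half turn about z gives the same grasp; the last joint's range is limited). The gripper opens to 85 mm and grips with 20 to 120 N. Pads are 22 mm wide; open, the fingers measure 114 mm over their backs; the gripper's body (76 mm by 85 mm) begins 54 mm behind the grasp point. The pads swing forward as they close: fully open they stand 13 mm farther back than shut.
Start: joints at [1.262, 0.521, -0.036, 1.599, 0.021, 1.021, -0.113], TCP at [0.148, -0.607, 0.25] pointing down, gripper open.
Joint ranges: [-2.91, 2.91], [-0.3, 2.13], [-1.5, 1.42], [0.17, 2.43], [-1.26, 4.41], [0.16, 1.93], [-2.52, 2.52]. Speed limits (rad/s): [1.89, 1.89, 2.39, 2.39, 3.01, 3.01, 3.01].

### API

Orientations are given as [roll, pitch, yaw] about the fixed x, y, z axes, in that order (R = Rz(yaw) Ry(pitch) Rx(roll)).
In Python, from workcell import bot, grab_frame, calibration, workorder gives the robot as it stands.
- The arm moves only by the tool move_arm, never from a script. Its arguments are lists of equal length, an entry for each row: "jaw": the closure in counts, from 0 (fully open) to 255 (shut); "dp": the shift along the tool's x, y, z in units of 800 mm (1.0 is 800 mm), a list of three; "rotation": the turn, a rotation vector about the tool's x, y, z in units of pi rad (1.0 is pi rad), a list of three. In form: {"jaw": [jaw, ...], "dp": [[dx, dy, dz], ...], "rotation": [[rx, ry, rz], ...]}. A call has 1 to 10 rows; each row shifts and turns the commanded pose from where the row before left it, along the tool's axes as they then stand; what a row does not reach is not made up. A row lasts 1/8 s, in which the tool goes at most 62.5 mm and 10.7 degrees, less where a joint would pass 70% of its speed; a pose out of reach is approached as far as the arm can. A call with a number of a shift or a turn outside -1 to 1 is refused whole. A call with a gripper value outside its range is refused whole. The fingers move at their own pace and stop on an object; "squeeze" is the grip in N (left out, the last holds). Time passes only in rows, so rows that do not move let the fingers close. It gives the time, the measured TCP pose, the force and the opening at its end, in the units of the state.
- bot.observe(): the state, without advancing time (a new reading comes with each control period).
- grab_frame(name): name is "scene" or "top" or "wrist"; returns the picture (420x560x3 uint8, blue, green, red); there is no depth.
- calibration(name): a dict with "camera_matrix" (3x3 intrinsics, pixels), "T" (4x4, takes a point from camera to world coordinates). Camera axes: x right, y down, z forward; pixel columns grow to the right and rows downward; lengths in m; the calibration is good to about 2 mm. A picture is of the moment at which its call begins: read the wrist's pose just before it. calibration takes no time and is no camera call; for the wrist camera it gives the pose at the moment of the call.
- workorder.job_done(): hands the job in, once; it reports no verdict.
The state is a dict: "clock": time; "qpos": joint angles; "qd": joint speeds; "joint_efforts": joint torques, N m; "position": TCP position; "tool_rot": TCP orientation; "force": force on the tool from outside, world axes, zero at the start; "moment": the same for the moment, N m; "grip_width": finger opening in m.
Only numpy, scipy, OpenCV 4.12 (cv2) and the standard library are available. Lean on these libraries where they do the work, as an engineer would, in place of code of your own. Each camera call takes 0.05 s, during which the arm holds its last target. There are 200 camera calls.

## Working session

There is one attempt and no reset: what is moved stays moved. The work goes in short steps, Python scripts to look and compute and a tool call to move; the robot and the scene stay as the last step left them, time stands still between calls to the robot, and variables do not carry over. Pictures are saved under pics/ and viewed, about 8 in all and at most 12, crops included, and the job is handed in when it is done.

Besides the shell and the picture viewer there is one more tool, called after "Request:" as name(argument=value, ...) on one line, values as JSON. move_arm: Moves the arm, as the interface text tells. Shifts and turns lie within -1 to 1; 1 stands for 800 mm of shift or pi rad of turn. Its arguments: {"type":"object","properties":{"jaw":{"type":"array","items":{"type":"number"}},"dp":{"type":"array","items":{"type":"array","items":{"type":"number","minimum":-1,"maximum":1}}},"rotation":{"type":"array","items":{"type":"array","items":{"type":"number","minimum":-1,"maximum":1}}},"squeeze":{"type":"number"}},"required":["jaw","dp","rotation"]}

```bash
mkdir -p pics; cat > h.py <<'E'
import numpy as np, cv2
from workcell import bot, grab_frame, calibration, workorder
def px2w(cal,u,v,z):
    K=np.array(cal["camera_matrix"]);T=np.array(cal["T"])
    d=T[:3,:3]@np.linalg.solve(K,[u,v,1.]);o=T[:3,3]
    return o+d*(z-o[2])/d[2]
def w2px(cal,p):
    K=np.array(cal["camera_matrix"]);T=np.array(cal["T"])
    c=K@(T[:3,:3].T@(np.array(p)-T[:3,3]));return c[:2]/c[2]
E
python3 - <<'E'
from h import *
for n in("scene","top"):
    im=grab_frame(n);cv2.imwrite(f"pics/{n}0.png",im);c=calibration(n);print(n,np.round(c["T"],3).tolist(),np.round(c["camera_matrix"],1).tolist())
s=bot.observe();print(s)
a=cv2.imread("pics/top0.png");cv2.imwrite("pics/top0b.png",cv2.resize(a,(800,600),interpolation=cv2.INTER_CUBIC))
E
```

```text
scene [[0.506, 0.568, -0.649, 1.141], [0.862, -0.328, 0.386, -0.335], [0.006, -0.755, -0.656, 0.698], [0.0, 0.0, 0.0, 1.0]] [[424.1, 0.0, 283.4], [0.0, 424.1, 207.9], [0.0, 0.0, 1.0]]
top [[0.003, -0.994, 0.11, 0.385], [-1.0, -0.005, -0.011, 0.052], [0.012, -0.11, -0.994, 1.308], [0.0, 0.0, 0.0, 1.0]] [[482.2, 0.0, 288.1], [0.0, 482.2, 204.5], [0.0, 0.0, 1.0]]
{'clock': 0.1, 'qpos': array([ 1.26181471,  0.52193526, -0.03628197,  1.59994407,  0.02122015,
        1.02113744, -0.11280014]), 'qd': array([ 1.71105686e-03, -3.91334460e-04,  3.69164278e-05,  1.33960847e-04,
        1.94155335e-04,  2.74204971e-04, -8.29827178e-04]), 'joint_efforts': array([ 5.39244284e-03, -9.28484344e+01,  1.98445424e+00, -3.70527256e+01,
        1.80235785e-02,  5.40246532e-03, -1.09257569e-04]), 'position': array([ 0.14769245, -0.60700032,  0.24949822]), 'tool_rot': array([-3.14055972e+00,  1.13864489e-04,  2.38741549e-01]), 'force': array([-0.4251027 , -0.31488572,  0.64341727]), 'moment': array([-6.59339555e-06, -1.99353232e-02, -3.65676447e-02]), 'grip_width': 0.08536984873098033}
```

View pics/top0b.png

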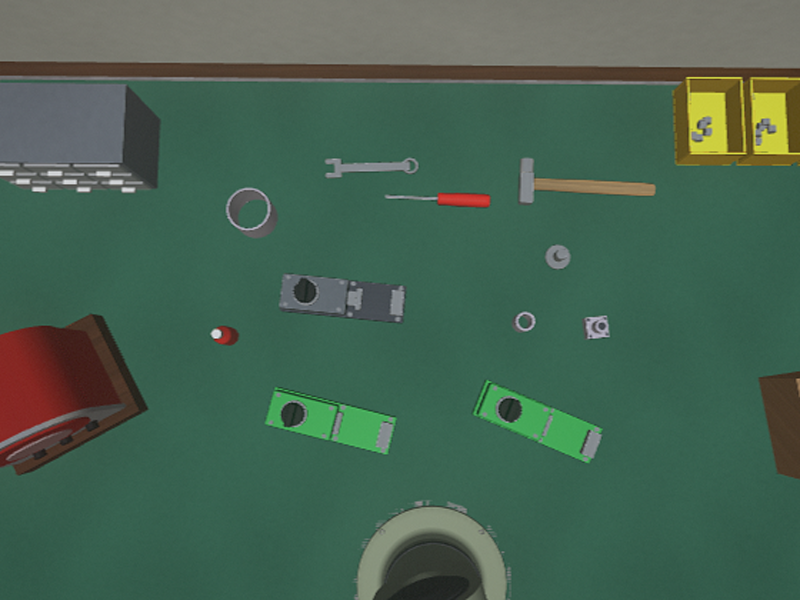

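View pics/scene0.png

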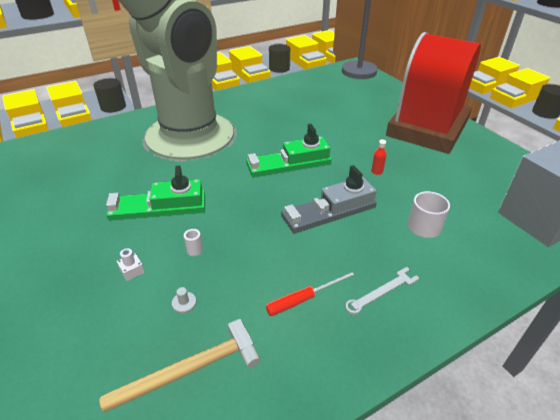

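The grey vise is at about (342,298) in the enlarged top view. The two green lookalikes at (330,420) and (538,420) are not meant. The block is the square piece with a boss at (597,327), the tube is at (524,321) and the flange at (558,256). I'll confirm this in one enlarged crop.

```bash
python3 - <<'E'
from h import *
a=cv2.imread("pics/top0.png")
v=cv2.resize(a[180:235,190:290],(800,440),interpolation=cv2.INTER_CUBIC)
b=cv2.resize(a[210:245,400:435],(160*1,160),interpolation=cv2.INTER_CUBIC)
o=np.zeros((600,800,3),np.uint8);o[:440]=v;o[440:,:160]=b
cv2.imwrite("pics/crop1.png",o)
E
```

```text
(no output)
```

View pics/crop1.png

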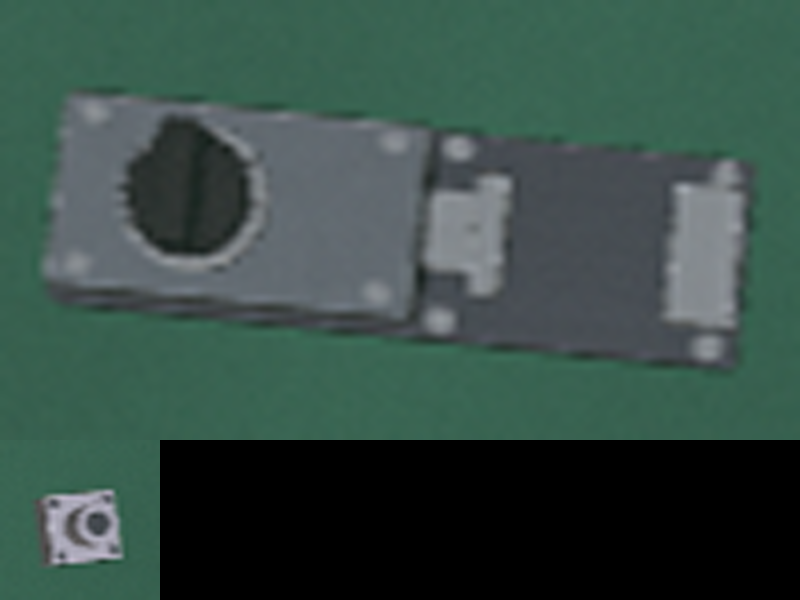

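The crop confirms the grey vise: knob at the left (+y end), moving pad in the middle, fixed jaw at the right. It also confirms the block, with its square base, corner holes and boss.

```bash
python3 - <<'E'
from h import *
c=calibration("top")
V=lambda x,y,z:px2w(c,190+(x+.5)/8-.5,180+(y+.5)/8-.5,z)
B=lambda x,y,z:px2w(c,400+x/4.571-.5,210+(y-440)/4.571-.5,z)
f=dict(h1=V(70,93,.056),h2=V(430,127,.056),h3=V(413,320,.056),h4=V(45,283,.056),j1=V(680,183,.04),j2=V(665,322,.04),j3=V(745,190,.04),j4=V(737,327,.04),b1=V(755,160,.02),b2=V(738,368,.02),knob=V(188,185,.11),p1=V(512,178,.04),p2=V(497,296,.04))
for k,p in f.items():print(k,np.round(p*1000,1))
# fit vise pose
M=dict(h1=(32,127),h2=(32,7),h3=(-32,7),h4=(-32,127),j1=(23,-75),j2=(-23,-75),b1=(35,-100),b2=(-35,-100),knob=(0,80))
P=np.array([f[k][:2]*1000 for k in M]);Q=np.array(list(M.values()),float)
pm,qm=P.mean(0),Q.mean(0);U,S,W=np.linalg.svd((Q-qm).T@(P-pm));R=W.T@np.diag([1,np.linalg.det(W.T@U.T)])@U.T
t=pm-R@qm;print("vise",t,np.arctan2(R[1,0],R[0,0]));print(np.round(P-(Q@R.T+t),1))
print("seat",R@[0,-55]+t,"knob",R@[0,80]+t)
for k in("p1","p2","j1","j2"):print(k,R.T@(f[k][:2]*1000-t))
bc=np.array([B(45,498,.028),B(115,492,.028),B(122,557,.028),B(48,565,.028)])*1000
print(np.round(bc,1),bc.mean(0),np.linalg.norm(np.diff(bc,axis=0),axis=1)); print("boss",B(97,523,.058)*1000)
print("tube",px2w(c,524*.7,321*.7,.05))
E
```

```text
h1 [558.2 272.5  56. ]
h2 [547.6 154.8  56. ]
h3 [484.3 159.5  56. ]
h4 [495.8 279.1  56. ]
j1 [531.4  73.3  40. ]
j2 [485.2  77.9  40. ]
j3 [529.1  51.8  40. ]
j4 [483.7  54.2  40. ]
b1 [541.6  48.5  20. ]
b2 [471.5  53.9  20. ]
knob [521.9 225.6 110. ]
p1 [532.8 128.8  40. ]
p2 [493.6 133.3  40. ]
vise [515.29560282 149.66850174] -0.09083249453655882
[[-0.5 -0.8]
 [-0.2  1.1]
 [ 0.2 -0.1]
 [ 0.9  0.1]
 [-0.   0.4]
 [-0.3  0.9]
 [ 0.5  1.6]
 [ 0.1  0.6]
 [-0.6 -3.8]]
seat [510.30668244  94.89523569] knob [522.55221427 229.3387069 ]
p1 [ 19.28166574 -19.16939699]
p2 [-20.1234118  -18.24057837]
j1 [ 22.91999228 -74.59966925]
j2 [-23.41814512 -74.15668096]
[[ 481.4 -286.3   28. ]
 [ 485.1 -327.3   28. ]
 [ 447.2 -330.4   28. ]
 [ 442.3 -287.    28. ]] [ 463.98608973 -307.75547725   28.        ] [41.25200997 38.03108096 43.58620088]
boss [ 464.98953094 -307.66972054   58.        ]
tube [ 0.4726766  -0.16858807  0.05      ]
```

Request:
move_arm(jaw=[0, 0, 0, 0, 0, 0, 0, 0, 0], dp=[[0.059, -0.034, 0], [0.059, -0.034, 0], [0.059, -0.034, 0], [0.059, -0.034, 0], [0.059, -0.034, 0], [0.059, -0.034, 0], [0.059, -0.034, 0], [0.059, -0.034, 0], [0, 0, 0]], rotation=[[0, 0, 0], [0, 0, 0], [0, 0, 0], [0, 0, 0], [0, 0, 0], [0, 0, 0], [0, 0, 0], [0, 0, 0], [0, 0, 0]])

```text
clock: 1.23
position: [0.4659, -0.3029, 0.2496]
tool_rot: [-3.14, -0.001, 0.245]
force: [-0.8, -1.3, 0.4]
grip_width: 0.0858
```

Request:
move_arm(jaw=[0, 0, 0, 0, 0, 0, 0, 0, 0], dp=[[0, 0, 0], [0, 0, 0], [0, 0, 0], [0, 0, 0], [0, 0, 0], [0, 0, 0], [0, 0, 0], [0, 0, 0], [0, 0, 0]], rotation=[[0, 0, -0.056], [0, 0, -0.056], [0, 0, -0.056], [0, 0, -0.056], [0, 0, -0.056], [0, 0, -0.056], [0, 0, -0.056], [0, 0, -0.056], [0, 0, 0]])

```text
clock: 2.35
position: [0.4626, -0.3071, 0.2497]
tool_rot: [-3.141, -0.0, 1.644]
force: [-0.5, 0.6, 0.7]
grip_width: 0.0853
```

```bash
python3 - <<'E'
from h import *
s=bot.observe();c=calibration("wrist");im=grab_frame("wrist");print(s["position"],s["tool_rot"],s["qpos"])
np.savez("w1.npz",T=c["T"],K=c["camera_matrix"])
cv2.imwrite("pics/w1.png",im);print(w2px(c,[.464,-.3077,.028]))
E
```

```text
[ 0.46259033 -0.30714887  0.24974317] [-3.14115671e+00 -4.01636531e-04  1.64433766e+00] [ 0.82126629  0.44276197 -0.4638021   1.76883307  0.23192178  0.98482892
  0.34034429]
[281.07207079 185.96851933]
```

View pics/w1.png

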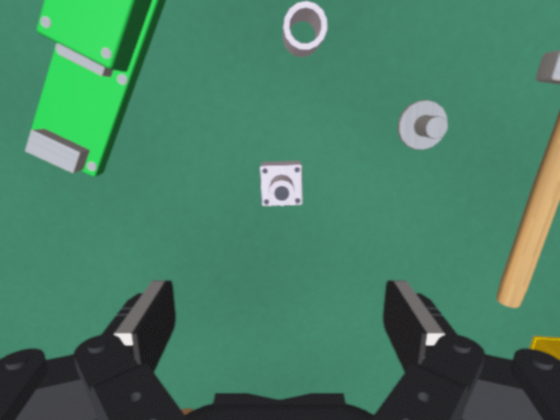

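The wrist view puts the block's top centre at about (282,186); my estimate projects to (281,186). The block is square to the jaws, so I'll grasp it.

Request:
move_arm(jaw=[0, 0, 0, 0, 0, 0, 0, 0], dp=[[0, 0.002, 0.047], [0, 0, 0.047], [0, 0, 0.047], [0, 0, 0.047], [0, 0, 0.047], [0, 0, 0.037], [0, 0, 0.01], [0, 0, 0]], rotation=[[0, 0, 0], [0, 0, 0], [0, 0, 0], [0, 0, 0], [0, 0, 0], [0, 0, 0], [0, 0, 0], [0, 0, 0]])

```text
clock: 3.4
position: [0.4649, -0.3065, 0.0247]
tool_rot: [-3.141, 0.0, 1.645]
force: [0.5, -0.1, 0.5]
grip_width: 0.0851
```

Request:
move_arm(jaw=[255, 255, 255, 255, 255, 255, 255, 255], dp=[[0, 0, 0], [0, 0, 0], [0, 0, 0], [0, 0, 0], [0, 0, 0], [0, 0, 0], [0, 0, 0], [0, 0, 0]], rotation=[[0, 0, 0], [0, 0, 0], [0, 0, 0], [0, 0, 0], [0, 0, 0], [0, 0, 0], [0, 0, 0], [0, 0, 0]], squeeze=40)

```text
clock: 4.4
position: [0.4651, -0.3067, 0.0253]
tool_rot: [3.141, 0.001, 1.646]
force: [-1.5, 2.2, 11.1]
grip_width: 0.0394
```

Request:
move_arm(jaw=[255, 255, 255, 255], dp=[[0, 0, -0.03], [0, 0, -0.06], [0, 0, -0.08], [0, 0, 0]], rotation=[[0, 0, 0], [0, 0, 0], [0, 0, 0], [0, 0, 0]])

```text
clock: 4.9
position: [0.4665, -0.3075, 0.1634]
tool_rot: [3.136, 0.004, 1.646]
force: [0.0, -0.7, -2.1]
grip_width: 0.0393
```

Request:
move_arm(jaw=[255, 255, 255, 255, 255, 255, 255, 255, 255, 255], dp=[[0.063, 0.012, 0], [0.063, 0.012, 0], [0.063, 0.012, 0], [0.063, 0.012, 0], [0.063, 0.012, 0], [0.063, 0.012, 0], [0.063, 0.012, 0], [0.063, 0.012, 0], [0, 0, 0], [0, 0, 0]], rotation=[[0, 0, 0], [0, 0, 0], [0, 0, 0], [0, 0, 0], [0, 0, 0], [0, 0, 0], [0, 0, 0], [0, 0, 0], [0, 0, 0.053], [0, 0, 0]])

```text
clock: 6.15
position: [0.5106, 0.1016, 0.1584]
tool_rot: [-3.141, 0.001, 1.481]
force: [-0.1, 0.2, -1.7]
grip_width: 0.0395
```

```bash
python3 - <<'E'
from h import *
s=bot.observe();c=calibration("wrist");im=grab_frame("wrist");print(s["position"],s["tool_rot"],s["force"],s["grip_width"],s["qpos"])
np.savez("w2.npz",T=c["T"],K=c["camera_matrix"])
cv2.imwrite("pics/w2.png",cv2.resize(im,(800,600)))
R=np.array([[np.cos(.0908),np.sin(.0908)],[-np.sin(.0908),np.cos(.0908)]]);t=[.5153,.1497]
for q,z in(((23,-75),.04),((-23,-75),.04),((32,127),.056),((-32,127),.056),((32,7),.056),((-32,7),.056),((0,80),.110)):
    p=R@(np.array(q)/1000)+t;print(q,w2px(c,[*p,z])*800/560)
E
```

```text
[0.51063274 0.10161365 0.15844842] [-3.14089859e+00  6.68294968e-04  1.48109270e+00] [-0.06902453  0.23452429 -1.69574062] 0.03945814610066806 [ 0.01167218  0.51118934 -0.42973117  1.940498    0.30286649  0.75368158
 -0.68250581]
(23, -75) [445.63736273 359.76872421]
(-23, -75) [355.82083814 359.64573976]
(32, 127) [ 490.21757668 -135.00610685]
(-32, 127) [ 314.33566928 -135.18075466]
(32, 7) [475.0091868  200.23427931]
(-32, 7) [327.65704279 200.05039355]
(0, 80) [402.90021675 -35.65381174]
```

View pics/w2.png

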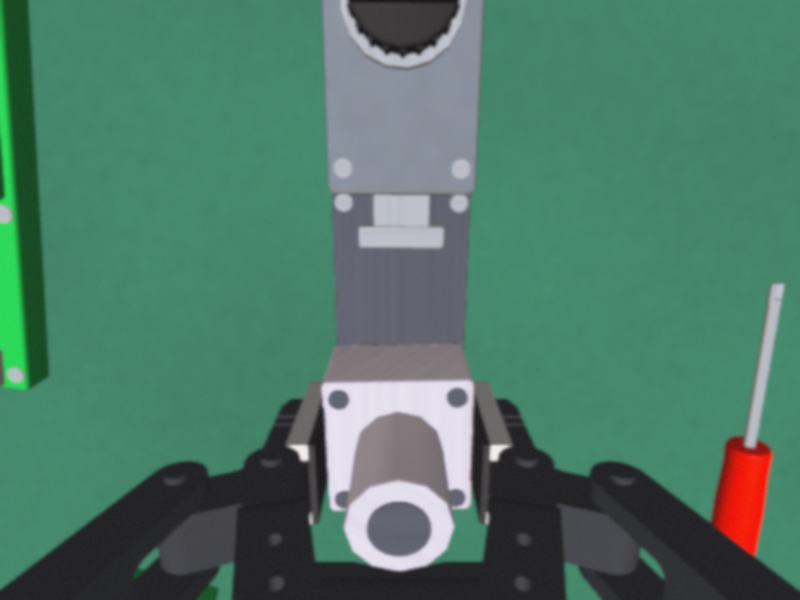

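The block is held level. The pad's top face edge is at (401,247) and the housing edge at y≈192, about 8 px above my prediction. I'll convert these to mm.

```bash
python3 - <<'E'
from h import *
d=np.load("w2.npz");c=dict(T=d["T"],camera_matrix=d["K"])
R=np.array([[np.cos(.0908),np.sin(.0908)],[-np.sin(.0908),np.cos(.0908)]]);t=np.array([.5153,.1497])
f=lambda u,v,z:R.T@(px2w(c,u*.7,v*.7,z)[:2]-t)*1000
print("housing",f(401,192,.056),"pad",f(401,247,.04),"pad far",f(401,226,.04))
for zt in(.1584+.003,.1584+.004):print("block top +y edge",f(325,383,zt),f(470,380,zt),"-y",f(331,508,zt),f(470,508,zt))
print("tcp",R.T@(np.array([.51063,.10161])-t)*1000)
E
```

```text
housing [-0.15210903 10.46244862] pad [-1.58683343e-02 -1.66366913e+01] pad far [-0.04255246 -6.61475236]
block top +y edge [-20.23667422 -29.21736986] [ 17.43723488 -28.30350831] -y [-20.1711734  -68.11781718] [ 19.1530376  -68.04808672]
block top +y edge [-20.07931918 -28.73167259] [ 17.28460468 -27.8253304 ] -y [-20.01435731 -67.31204257] [ 18.98628958 -67.24288585]
tcp [ -0.29018765 -48.31534737]
```

Request:
move_arm(jaw=[255, 255, 255, 255, 255, 255], dp=[[0.002, 0.001, 0.04], [0, 0, 0.04], [0, 0, 0.035], [0, 0, 0.02], [0, 0, 0.004], [0, 0, 0]], rotation=[[0, 0, 0], [0, 0, 0], [0, 0, 0], [0, 0, 0], [0, 0, 0], [0, 0, 0]])

```text
clock: 6.95
position: [0.5123, 0.1029, 0.0482]
tool_rot: [3.141, -0.0, 1.48]
force: [0.2, -0.2, -2.0]
grip_width: 0.0392
```

Request:
move_arm(jaw=[255, 255], dp=[[0, 0, 0.003], [0, 0, 0]], rotation=[[0, 0, 0], [0, 0, 0]])

```text
clock: 7.2
position: [0.5122, 0.1029, 0.0457]
tool_rot: [3.141, -0.0, 1.48]
force: [0.3, 0.0, -1.7]
grip_width: 0.0393
```

Request:
move_arm(jaw=[255, 255], dp=[[0, 0, 0.002], [0, 0, 0]], rotation=[[0, 0, 0], [0, 0, 0]])

```text
clock: 7.45
position: [0.5123, 0.103, 0.0452]
tool_rot: [3.14, 0.0, 1.48]
force: [-8.8, -3.0, 33.2]
grip_width: 0.039
```

Request:
move_arm(jaw=[255, 150, 0, 0, 0, 0, 0], dp=[[0, 0, -0.001], [0, 0, 0], [0, 0, 0], [0, 0, 0], [0, 0, 0], [0, 0, 0], [0, 0, 0]], rotation=[[0, 0, 0], [0, 0, 0], [0, 0, 0], [0, 0, 0], [0, 0, 0], [0, 0, 0], [0, 0, 0]])

```text
clock: 8.32
position: [0.512, 0.103, 0.0445]
tool_rot: [-3.142, -0.0, 1.48]
force: [-0.1, -0.6, -0.0]
grip_width: 0.0854
```

Request:
move_arm(jaw=[0, 0, 0, 0, 0, 0], dp=[[0, 0, -0.03], [0, 0, -0.06], [0, 0, -0.06], [0, 0, -0.06], [0, 0, -0.03], [0, 0, 0]], rotation=[[0, 0, 0], [0, 0, 0], [0, 0, 0], [0, 0, 0], [0, 0, 0], [0, 0, 0]])

```text
clock: 9.07
position: [0.5126, 0.103, 0.2381]
tool_rot: [3.139, -0.001, 1.479]
force: [0.1, -0.1, -0.2]
grip_width: 0.0856
```

```bash
python3 - <<'E'
from h import *
s=bot.observe();c=calibration("wrist");im=grab_frame("wrist");print(s["position"],s["tool_rot"],s["force"],s["moment"],s["qpos"])
np.savez("w3.npz",T=c["T"],K=c["camera_matrix"])
cv2.imwrite("pics/w3.png",cv2.resize(im,(800,600)))
E
```

```text
[0.51264094 0.10301004 0.2381391 ] [ 3.13864978e+00 -6.38707916e-04  1.47936953e+00] [ 0.08952549 -0.10127474 -0.23998702] [ 0.01747296 -0.00203879 -0.00326459] [ 0.056306    0.40576908 -0.48117023  1.8646369   0.23211582  0.92325627
 -0.62349425]
```

View pics/w3.png

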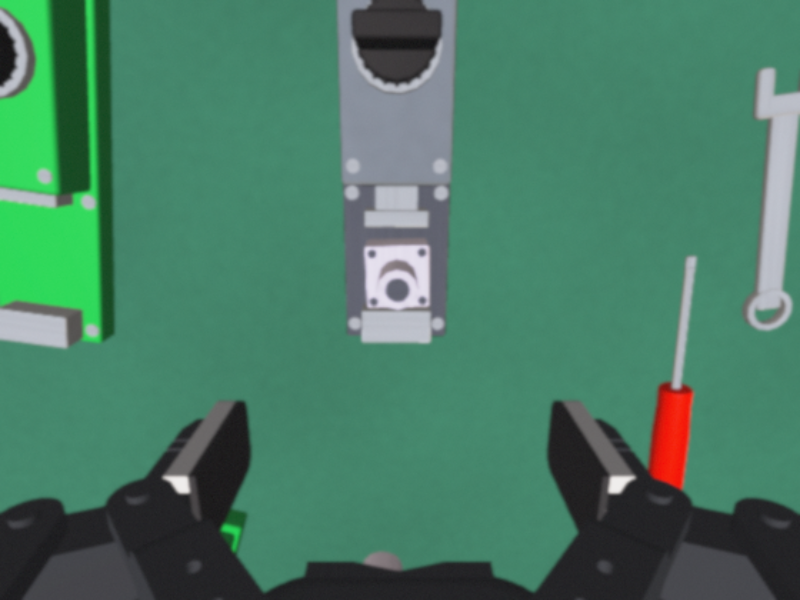

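The block stands centred between the jaws, clear of the pad and close to the fixed jaw. The knob bar's top runs horizontally, from (352..441, 10..38), centre at about (396,24).

```bash
python3 - <<'E'
from h import *
d=np.load("w3.npz");c=dict(T=d["T"],camera_matrix=d["K"])
t=np.array([.5153,.1497]);R=np.array([[np.cos(.0908),np.sin(.0908)],[-np.sin(.0908),np.cos(.0908)]])
f=lambda u,v,z:px2w(c,u*.7,v*.7,z)[:2]*1000
for n,u,v,z in(("bar",396.5,24.5,.11),("barL",352,38,.11),("barR",441,38,.11),("block",397.5,275,.048),("jawface",397,311,.04),("pad",397,227,.04),("hous",397,184,.056)):
    p=f(u,v,z);print(n,p.round(1),(R.T@(p-t*1000)).round(1))
E
```

```text
bar [523.1 231.4] [ 0.4 82.1]
barL [503.  227.9] [-19.3  76.8]
barR [542.2 224.3] [20.1 76.8]
block [511.9 103.5] [  0.8 -46.3]
jawface [509.1  77.3] [  0.4 -72.7]
pad [514.2 132.4] [  0.5 -17.3]
hous [516.7 159.7] [ 0.5 10.1]
```

Request:
move_arm(jaw=[0, 0, 0, 0], dp=[[0.053, -0.002, 0], [0.053, 0, 0], [0.054, 0, 0], [0, 0, 0]], rotation=[[0, 0, 0], [0, 0, 0], [0, 0, 0], [0, 0, 0]])

```text
clock: 9.62
position: [0.5209, 0.2339, 0.2351]
tool_rot: [-3.139, -0.001, 1.484]
force: [0.0, -0.6, -1.8]
grip_width: 0.0851
```

Request:
move_arm(jaw=[0, 0, 0, 0, 0, 0, 0, 0, 0, 0], dp=[[0, 0, 0], [0, 0, 0], [0, 0, 0], [0, 0, 0], [0, 0, 0], [0, 0, 0], [0, 0, 0], [0, 0, 0], [0, 0, 0], [0, 0, 0]], rotation=[[0, 0, -0.056], [0, 0, -0.056], [0, 0, -0.056], [0, 0, -0.056], [0, 0, -0.056], [0, 0, -0.056], [0, 0, -0.056], [0, 0, -0.056], [0, 0, -0.052], [0, 0, 0]])

```text
clock: 10.88
position: [0.5219, 0.2297, 0.2354]
tool_rot: [-3.141, -0.002, 3.049]
force: [0.2, 1.0, -0.6]
grip_width: 0.0856
```

```bash
python3 - <<'E'
from h import *
s=bot.observe();c=calibration("wrist");im=grab_frame("wrist");print(s["position"],s["tool_rot"],s["force"],s["moment"],s["qpos"])
p=[.5228,.2305,.11];u=w2px(c,p);print(u)
np.savez("w4.npz",T=c["T"],K=c["camera_matrix"])
cv2.imwrite("pics/w4.png",cv2.resize(im,(800,600),interpolation=cv2.INTER_CUBIC))
E
```

```text
[0.52185647 0.22966886 0.23544466] [-3.14109469e+00 -1.62965317e-03  3.04902365e+00] [ 0.2069932   0.96266156 -0.58153536] [ 0.01078194 -0.03011261 -0.03396438] [ 0.07710117  0.57745054 -0.86184921  1.73145817  0.49224055  1.06585488
  0.52712192]
[278.76708343 215.43111846]
```

View pics/w4.png

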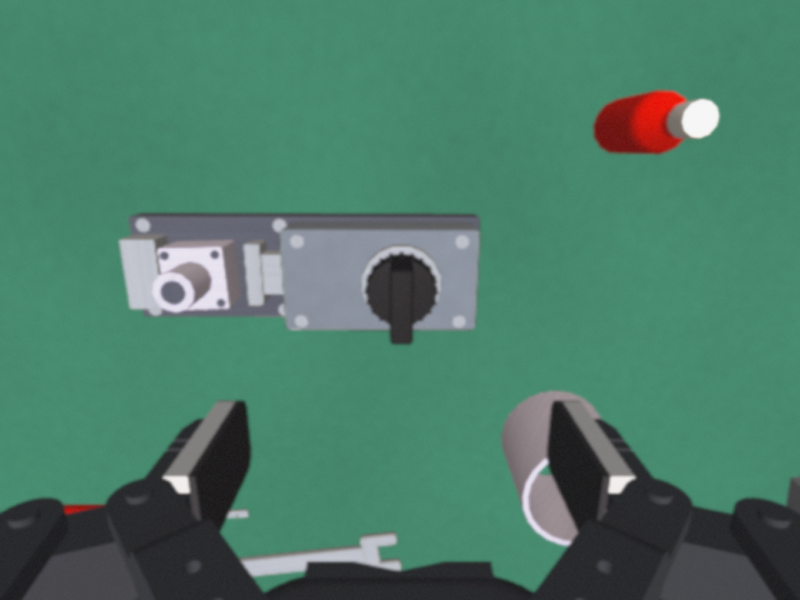

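The bar's centreline is at x≈401 px, with its near end at y≈332. I'll check this against the predicted outline.

```bash
python3 - <<'E'
from h import *
d=np.load("w4.npz");c=dict(T=d["T"],camera_matrix=d["K"])
e=np.array([.9959,-.0907,0])
for y in(.2305,.2322):
  p=np.array([.5228,y,0])
  print([ (w2px(c,p+[0,0,z]+k*e)/.7).round(0) for k,z in((0,.11),(.02,.11),(-.02,.11),(.02,.082),(0,.064))])
for z,u,v in((.11,401.5,293),(.064,401,288)):print(px2w(c,u*.7,v*.7,z))
im=cv2.imread("pics/w4.png")[230:360,340:460];cv2.imwrite("pics/w4c.png",cv2.resize(im,(554,600),interpolation=cv2.INTER_CUBIC))
E
```

```text
[array([398., 308.]), array([398., 344.]), array([398., 269.]), array([398., 326.]), array([398., 285.])]
[array([402., 307.]), array([402., 344.]), array([402., 269.]), array([401., 326.]), array([401., 284.])]
[0.51516902 0.23286357 0.11      ]
[0.52499231 0.23188143 0.064     ]
```

View pics/w4c.png

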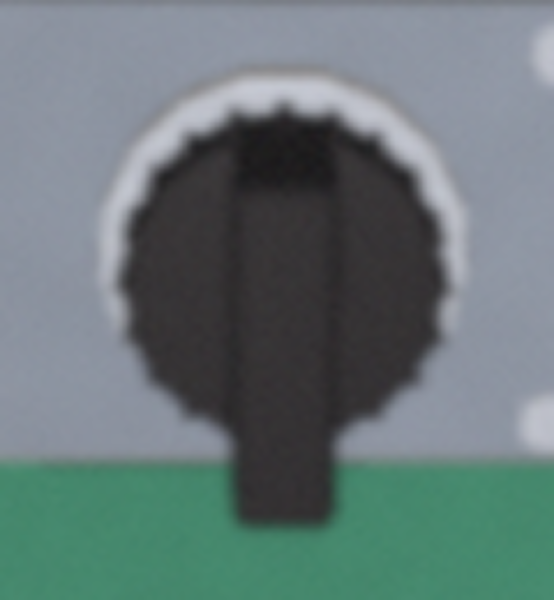

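The bar outline matches the prediction (v 270–343), giving the knob at (0.5228, 0.232). I'll descend to just above the skirt and grip the bar.

Request:
move_arm(jaw=[0, 0, 0, 0, 0, 0], dp=[[-0.001, 0.003, 0.05], [0, 0, 0.05], [0, 0, 0.04], [0, 0, 0.025], [0, 0, 0], [0, 0, 0]], rotation=[[0, 0, 0], [0, 0, 0], [0, 0, 0], [0, 0, 0], [0, 0, 0], [0, 0, 0]])

```text
clock: 11.68
position: [0.5235, 0.2332, 0.1055]
tool_rot: [3.141, 0.001, 3.05]
force: [-0.6, 0.1, -0.1]
grip_width: 0.0854
```

Request:
move_arm(jaw=[255, 255, 255, 255, 255, 255, 255, 255, 255, 255], dp=[[0, 0, 0], [0, 0, 0], [0, 0, 0], [0, 0, 0], [0, 0, 0], [0, 0, 0], [0, 0, 0], [0, 0, 0], [0, 0, 0], [0, 0, 0]], rotation=[[0, 0, 0], [0, 0, 0], [0, 0, 0], [0, 0, 0], [0, 0, 0], [0, 0, 0], [0, 0, 0], [0, 0, 0], [0, 0, 0], [0, 0, 0]], squeeze=40)

```text
clock: 12.92
position: [0.5231, 0.2315, 0.1048]
tool_rot: [-3.139, -0.0, 3.049]
force: [-3.6, -9.2, 12.3]
grip_width: 0.0112
```

```bash
python3 - <<'E'
from h import *
s=bot.observe();print({k:np.round(v,4) for k,v in s.items()})
E
```

```text
{'clock': np.float64(12.925), 'qpos': array([-0.0098,  0.7404, -0.7458,  1.8265,  0.6619,  0.8441,  0.3919]), 'qd': array([-0.0002, -0.0013, -0.0004,  0.0003,  0.0008,  0.0003, -0.0014]), 'joint_efforts': array([ -3.9339, -87.7523, -18.655 , -26.6175,  -0.1581,  -3.0669,
         0.0954]), 'position': array([0.5231, 0.2315, 0.1048]), 'tool_rot': array([-3.1391, -0.    ,  3.0495]), 'force': array([-3.5976, -9.1884, 12.2921]), 'moment': array([-1.9616,  0.7401, -0.117 ]), 'grip_width': np.float64(0.0112)}
```

Request:
move_arm(jaw=[255, 255], dp=[[0, -0.0012, -0.001], [0, 0, 0]], rotation=[[0, 0, 0], [0, 0, 0]])

```text
clock: 13.18
position: [0.5229, 0.2313, 0.105]
tool_rot: [-3.141, -0.0, 3.05]
force: [0.2, -4.6, -3.6]
grip_width: 0.011
```

```bash
cat > o.py <<'E'
from h import *
s=bot.observe();print(s["position"].round(4),"yaw",s["tool_rot"].round(4)[2],"F",s["force"].round(1),"M",s["moment"].round(3),"q57",s["qpos"][[4,6]].round(2),"e7",s["joint_efforts"][6].round(3),s["grip_width"].round(4))
E
python3 o.py
```

```text
Traceback (most recent call last):
  File "o.py", line 2, in <module>
    s=bot.observe();print(s["position"].round(4),"yaw",s["tool_rot"].round(4)[2],"F",s["force"].round(1),"M",s["moment"].round(3),"q57",s["qpos"][[4,6]].round(2),"e7",s["joint_efforts"][6].round(3),s["grip_width"].round(4))
                                                                                                                                                                                                      ^^^^^^^^^^^^^^^^^^^^^
AttributeError: 'float' object has no attribute 'round'
```

Request:
move_arm(jaw=[255, 255, 255, 255, 255], dp=[[0, 0, 0], [0, 0, 0], [0, 0, 0], [0, 0, 0], [0, 0, 0]], rotation=[[0, 0, 0.05], [0, 0, 0.05], [0, 0, 0.05], [0, 0, 0.05], [0, 0, 0]])

```text
clock: 13.8
position: [0.5231, 0.2317, 0.1051]
tool_rot: [-3.141, 0.001, 2.423]
force: [4.8, -2.5, -9.3]
grip_width: 0.0109
```

```bash
sed -i 's/s\["joint_efforts"\]\[6\].round(3),s\["grip_width"\].round(4)/np.round([s["joint_efforts"][6],s["grip_width"]],4)/' o.py; python3 o.py
```

```text
[0.5231 0.2317 0.1051] yaw 2.4226 F [ 4.8 -2.5 -9.3] M [-0.614 -1.116 -0.096] q57 [ 0.54 -0.14] e7 [-2.3492  0.0109]
```

Request:
move_arm(jaw=[255, 255, 255, 255], dp=[[0, 0, 0.001], [0, 0, 0], [0, 0, 0], [0, 0, 0]], rotation=[[0, 0, 0.03], [0, 0, 0.03], [0, 0, 0.03], [0, 0, 0.03]])

```text
clock: 14.3
position: [0.5235, 0.2318, 0.1049]
tool_rot: [3.141, 0.0, 2.046]
force: [3.0, -4.5, 3.4]
grip_width: 0.0113
```

```bash
python3 o.py
```

```text
[0.5235 0.2318 0.1049] yaw 2.046 F [ 3.  -4.5  3.4] M [-0.935 -0.714  0.141] q57 [ 0.46 -0.45] e7 [1.9288 0.0113]
```

Request:
move_arm(jaw=[255, 255], dp=[[0, 0, 0], [0, 0, 0]], rotation=[[0, 0, 0], [0, 0, 0]])

```text
clock: 14.55
position: [0.5235, 0.2318, 0.1049]
tool_rot: [3.141, 0.001, 2.049]
force: [1.8, -4.5, 3.4]
grip_width: 0.011
```

```bash
python3 o.py
```

```text
[0.5235 0.2318 0.1049] yaw 2.0488 F [ 1.8 -4.5  3.4] M [-0.963 -0.688 -0.025] q57 [ 0.46 -0.45] e7 [0.0571 0.011 ]
```

Request:
move_arm(jaw=[255, 255, 255], dp=[[0, 0, 0], [0, 0, 0], [0, 0, 0]], rotation=[[0, 0, 0.03], [0, 0, 0.03], [0, 0, 0.02]])

```text
clock: 14.92
position: [0.5237, 0.2318, 0.1049]
tool_rot: [3.14, 0.0, 1.795]
force: [4.0, -3.8, 1.7]
grip_width: 0.0114
```

```bash
python3 o.py
```

```text
[0.5237 0.2318 0.1049] yaw 1.7951 F [ 4.  -3.8  1.7] M [-0.993 -1.017  0.105] q57 [ 0.41 -0.65] e7 [0.8398 0.0114]
```

Request:
move_arm(jaw=[255, 255], dp=[[0, 0, 0], [0, 0, 0]], rotation=[[0, 0, 0.02], [0, 0, 0.02]])

```text
clock: 15.18
position: [0.5238, 0.2319, 0.1049]
tool_rot: [3.14, -0.0, 1.67]
force: [5.6, -4.4, 1.9]
grip_width: 0.0111
```

```bash
python3 o.py
```

```text
[0.5238 0.2319 0.1049] yaw 1.6699 F [ 5.6 -4.4  1.9] M [-0.983 -1.216  0.158] q57 [ 0.38 -0.75] e7 [1.2174 0.0111]
```

Request:
move_arm(jaw=[255], dp=[[0, 0, 0]], rotation=[[0, 0, 0.02]])

```text
clock: 15.3
position: [0.5238, 0.2318, 0.1049]
tool_rot: [3.14, -0.0, 1.607]
force: [5.4, -3.8, 1.2]
grip_width: 0.0111
```

```bash
python3 o.py
```

```text
[0.5238 0.2318 0.1049] yaw 1.6072 F [ 5.4 -3.8  1.2] M [-1.035 -1.237  0.134] q57 [ 0.37 -0.8 ] e7 [1.214  0.0111]
```

Request:
move_arm(jaw=[255], dp=[[0, 0, 0]], rotation=[[0, 0, 0.02]])

```text
clock: 15.42
position: [0.5239, 0.2318, 0.1049]
tool_rot: [3.14, -0.0, 1.544]
force: [5.5, -4.0, 2.4]
grip_width: 0.0111
```

```bash
python3 o.py
```

```text
[0.5239 0.2318 0.1049] yaw 1.5444 F [ 5.5 -4.   2.4] M [-1.079 -1.328  0.111] q57 [ 0.35 -0.85] e7 [1.2111 0.0111]
```

Request:
move_arm(jaw=[255], dp=[[0, 0, 0]], rotation=[[0, 0, 0.02]])

```text
clock: 15.55
position: [0.5239, 0.2318, 0.1049]
tool_rot: [3.14, -0.0, 1.481]
force: [5.1, -5.0, 0.4]
grip_width: 0.011
```

```bash
python3 o.py
```

```text
[0.5239 0.2318 0.1049] yaw 1.4814 F [ 5.1 -5.   0.4] M [-1.087 -1.429  0.124] q57 [ 0.34 -0.91] e7 [1.2056 0.011 ]
```

Request:
move_arm(jaw=[255], dp=[[0, 0, 0]], rotation=[[0, 0, 0.02]], squeeze=80)

```text
clock: 15.68
position: [0.524, 0.2318, 0.105]
tool_rot: [3.14, -0.001, 1.419]
force: [5.6, -4.1, 2.9]
grip_width: 0.0107
```

```bash
python3 o.py
```

```text
[0.524  0.2318 0.105 ] yaw 1.4186 F [ 5.6 -4.1  2.9] M [-1.147 -1.363  0.189] q57 [ 0.32 -0.96] e7 [1.1701 0.0107]
```

Request:
move_arm(jaw=[255], dp=[[0, 0, 0]], rotation=[[0, 0, 0.02]])

```text
clock: 15.8
position: [0.524, 0.2318, 0.105]
tool_rot: [3.14, -0.001, 1.356]
force: [5.9, -6.0, 3.2]
grip_width: 0.0103
```

```bash
python3 o.py
```

```text
[0.524  0.2318 0.105 ] yaw 1.3558 F [ 5.9 -6.   3.2] M [-1.169 -1.379  0.124] q57 [ 0.31 -1.01] e7 [1.1684 0.0103]
```

Request:
move_arm(jaw=[255], dp=[[0, 0, 0]], rotation=[[0, 0, 0.02]])

```text
clock: 15.92
position: [0.5241, 0.2318, 0.1051]
tool_rot: [3.14, -0.001, 1.293]
force: [7.1, -6.3, 2.6]
grip_width: 0.0106
```

```bash
python3 o.py
```

```text
[0.5241 0.2318 0.1051] yaw 1.293 F [ 7.1 -6.3  2.6] M [-1.31  -1.54   0.247] q57 [ 0.29 -1.06] e7 [1.0868 0.0106]
```

Request:
move_arm(jaw=[255], dp=[[0, 0, 0]], rotation=[[0, 0, 0.015]])

```text
clock: 16.05
position: [0.5241, 0.2317, 0.105]
tool_rot: [3.14, -0.001, 1.246]
force: [6.1, -5.3, 3.0]
grip_width: 0.0101
```

```bash
python3 o.py
```

```text
[0.5241 0.2317 0.105 ] yaw 1.2463 F [ 6.1 -5.3  3. ] M [-1.413 -1.599  0.364] q57 [ 0.28 -1.09] e7 [0.4378 0.0101]
```

Request:
move_arm(jaw=[255], dp=[[0, 0, 0]], rotation=[[0, 0, 0.015]])

```text
clock: 16.18
position: [0.5241, 0.2317, 0.105]
tool_rot: [3.14, -0.001, 1.199]
force: [6.7, -6.2, 2.6]
grip_width: 0.0106
```

```bash
python3 o.py
```

```text
[0.5241 0.2317 0.105 ] yaw 1.1995 F [ 6.7 -6.2  2.6] M [-1.373 -1.669  0.449] q57 [ 0.27 -1.13] e7 [0.5236 0.0106]
```

The torque is climbing (0.25, 0.36, 0.45 N m), so the block is solid. I'll take single small steps from here.

Request:
move_arm(jaw=[255], dp=[[0, 0, 0]], rotation=[[0, 0, 0.012]])

```text
clock: 16.3
position: [0.5242, 0.2317, 0.105]
tool_rot: [3.14, -0.001, 1.162]
force: [6.1, -7.0, 3.1]
grip_width: 0.0102
```

```bash
python3 o.py
```

```text
[0.5242 0.2317 0.105 ] yaw 1.162 F [ 6.1 -7.   3.1] M [-1.4   -1.756  0.465] q57 [ 0.26 -1.16] e7 [0.165  0.0102]
```

Request:
move_arm(jaw=[255], dp=[[0, 0, 0]], rotation=[[0, 0, 0.012]])

```text
clock: 16.42
position: [0.5242, 0.2316, 0.105]
tool_rot: [3.14, -0.001, 1.124]
force: [7.0, -5.4, 3.4]
grip_width: 0.0104
```

```bash
python3 o.py
```

```text
[0.5242 0.2316 0.105 ] yaw 1.1245 F [ 7.  -5.4  3.4] M [-1.516 -1.734  0.516] q57 [ 0.25 -1.19] e7 [0.2146 0.0104]
```

Request:
move_arm(jaw=[255], dp=[[0, 0, 0]], rotation=[[0, 0, 0.012]])

```text
clock: 16.55
position: [0.5242, 0.2316, 0.1051]
tool_rot: [3.14, -0.001, 1.087]
force: [6.9, -5.6, 2.7]
grip_width: 0.0106
```

```bash
python3 o.py
```

```text
[0.5242 0.2316 0.1051] yaw 1.0869 F [ 6.9 -5.6  2.7] M [-1.518 -1.787  0.625] q57 [ 0.24 -1.22] e7 [0.1647 0.0106]
```

Request:
move_arm(jaw=[255], dp=[[0, 0, 0]], rotation=[[0, 0, 0.01]])

```text
clock: 16.68
position: [0.5242, 0.2316, 0.105]
tool_rot: [3.14, -0.001, 1.055]
force: [6.3, -5.5, 2.5]
grip_width: 0.0103
```

```bash
python3 o.py
```

```text
[0.5242 0.2316 0.105 ] yaw 1.0552 F [ 6.3 -5.5  2.5] M [-1.318 -1.55   0.269] q57 [ 0.24 -1.24] e7 [0.3452 0.0103]
```

The torque dropped from 0.63 to 0.27, which looks like the click. I'll read it at rest.

Request:
move_arm(jaw=[255, 255], dp=[[0, 0, 0], [0, 0, 0]], rotation=[[0, 0, 0], [0, 0, 0]])

```text
clock: 16.92
position: [0.5242, 0.2317, 0.105]
tool_rot: [3.14, -0.001, 1.056]
force: [6.2, -6.4, 2.5]
grip_width: 0.0102
```

```bash
python3 o.py
```

```text
[0.5242 0.2317 0.105 ] yaw 1.0561 F [ 6.2 -6.4  2.5] M [-1.395 -1.661  0.14 ] q57 [ 0.24 -1.24] e7 [-0.1251  0.0102]
```

At rest it reads 0.14. The peak was higher than the 0.45 given, so the drop could also have been the fingers slipping on the bar. One small step will tell, and it stays far from the next click at +0.52 rad.

Request:
move_arm(jaw=[255], dp=[[0, 0, 0]], rotation=[[0, 0, 0.015]])

```text
clock: 17.05
position: [0.5242, 0.2317, 0.105]
tool_rot: [3.14, -0.001, 1.008]
force: [6.9, -5.9, 3.6]
grip_width: 0.0106
```

```bash
python3 o.py
python3 - <<'E'
from h import *
im=grab_frame("wrist");cv2.imwrite("pics/w5.png",cv2.resize(im,(800,600)))
E
```

```text
[0.5242 0.2317 0.105 ] yaw 1.0082 F [ 6.9 -5.9  3.6] M [-1.435 -1.646  0.166] q57 [ 0.22 -1.28] e7 [1.405  0.0106]
```

View pics/w5.png

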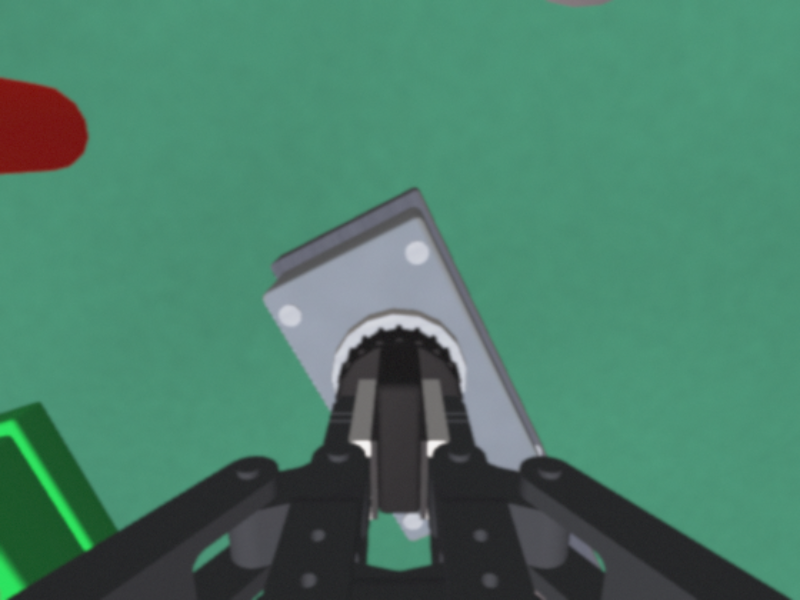

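The bar is still square in the fingers and the torque stays at running level (0.17), so that was the click. I'll let go and lift.

Request:
move_arm(jaw=[150, 0, 0, 0, 0, 0], dp=[[0, 0, 0], [0, 0, 0], [0, 0, 0], [0, 0, 0], [0, 0, 0], [0, 0, 0]], rotation=[[0, 0, 0], [0, 0, 0], [0, 0, 0], [0, 0, 0], [0, 0, 0], [0, 0, 0]])

```text
clock: 17.85
position: [0.5229, 0.232, 0.1045]
tool_rot: [-3.142, -0.0, 1.005]
force: [-0.3, 0.4, 0.5]
grip_width: 0.0855
```

Request:
move_arm(jaw=[0, 0, 0, 0, 0, 0, 0, 0], dp=[[0, 0, -0.03], [0, 0, -0.05], [0, 0, -0.06], [0, 0, -0.06], [-0.06, 0, 0], [-0.06, 0, 0], [0, 0, 0], [0, 0, 0]], rotation=[[0, 0, 0], [0, 0, 0], [0, 0, 0], [0, 0, 0], [0, 0, 0], [0, 0, 0], [0, 0, 0], [0, 0, 0]])

```text
clock: 18.85
position: [0.4719, 0.1513, 0.2648]
tool_rot: [3.141, -0.001, 1.005]
force: [0.3, 0.1, -0.9]
grip_width: 0.0856
```

```bash
python3 o.py
python3 - <<'E'
from h import *
w=cv2.resize(grab_frame("wrist"),(400,300));t=grab_frame("top");t2=cv2.resize(t[180:235,190:290],(400,220),interpolation=cv2.INTER_CUBIC)
s=grab_frame("scene")[160:240,270:390];o=np.zeros((600,800,3),np.uint8);o[:300,:400]=w;o[:220,400:]=t2;o[300:,:400]=cv2.resize(s,(400,267),interpolation=cv2.INTER_CUBIC)[:300] if 0 else cv2.resize(s,(400,300),interpolation=cv2.INTER_CUBIC);o[300:,400:]=cv2.resize(t,(400,300))
cv2.imwrite("pics/fin.png",o)
E
```

```text
[0.4719 0.1513 0.2648] yaw 1.0053 F [ 0.3  0.1 -0.9] M [ 0.005 -0.01  -0.024] q57 [ 0.11 -1.1 ] e7 [0.0747 0.0856]
```

View pics/fin.png

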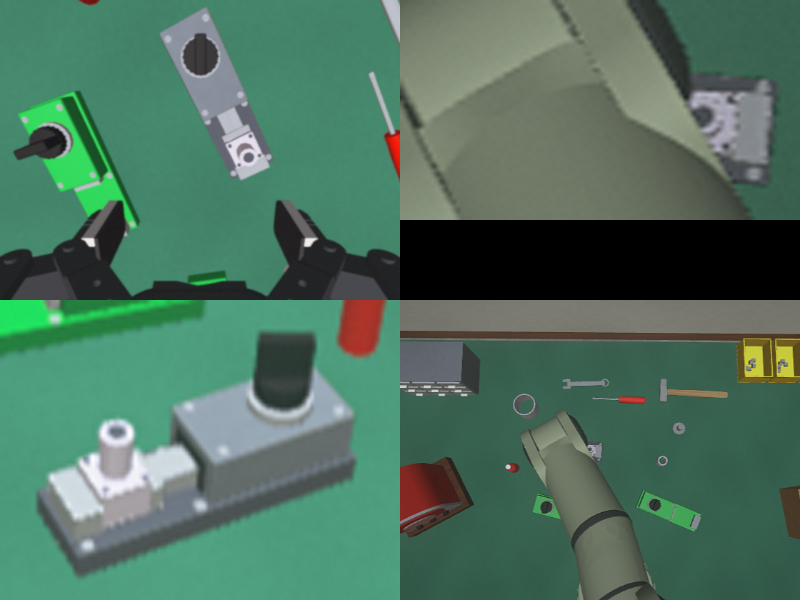

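The block stands upright, square between the fixed jaw and the pad. The arm is clear and the bystanders I can see have not moved. I'll hand the job in.

```bash
python3 -c "
from workcell import workorder;print(workorder.job_done())"
```

```text
the job is handed in; nothing more can be done
None
```

I stood the block boss up between the jaws of the grey vise, centred across them. Then I turned the knob clockwise about 2.04 rad in all, to one felt click, let go, lifted clear and handed in after about 19 s.

- **Click:** the measured torque rose from about 0.12 to 0.63 N m, then dropped to 0.27, and to 0.14 at rest. One further 0.05 rad step read only 0.17, and the bar was still square in the fingers. So I take the drop as the click, not the fingers slipping.
- **Disagreement:** that 0.63 N m peak is higher than the 0.3 to 0.45 N m given. I put it down to error or bias in the moment reading but did not check it. The slip itself (pin height) was not measured.
- **Final view:** the block was upright and square between the fixed jaw and the pad, with the arm touching nothing. I did not measure its final position or the pad's grip force.
- **Bystanders:** the ones in view looked unmoved; I judged this by eye only.

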